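Open the bench furnace with its hook rod

ROBOT

A 6-joint arm with a two-finger parallel gripper is mounted at the origin on a cart in front of the work surface, level with it; the furniture and walls round the work are solid. World frame = base frame: x ahead of the robot, y to its left, z up, the work surface at z = 0. Lengths are in m, angles in rad, forces in N, time in s.
With the tool pointing down it reaches from about 0.35 to 0.85 m from the base axis. Payload 8.1 kg.
Tool frame: the origin (TCP) lies where the fingers leave the gripper's body, on its centre line; the fingertips stand 84 mm ahead of it and the grasp point (between the pads) lies 65 mm ahead of it; z points along the fingers, y is the line along which they close (so a half turn about z gives the same grasp; the last joint's range is limited). The gripper opens to 93 mm and grips with 3 to 60 N. Pads are 15 mm wide; open, the fingers measure 128 mm over their backs; the gripper's body (75 mm by 188 mm) begins 65 mm behind the grasp point.
Start: joints at [1.164, 0.13, 1.488, -0, 1.523, -0.085], TCP at [0.19, 0.569, 0.303] pointing down, gripper open.
Joint ranges: [-2.96, 2.96], [-0.89, 2.26], [0.02, 2.5], [-1.34, 4.48], [0, 2.73], [-2.66, 2.66]. Speed limits (rad/s): [2.39, 2.39, 2.79, 3.14, 3.14, 3.14].

INTERFACE

Orientations are given as a rotation vector (axis times angle).
In Python, from plant import robot gives the robot as it stands.
- The arm moves only by the shell command python3 -m jog 'ROWS' [FORCE]. ROWS is text: rows parted by semicolons, each of 5 numbers parted by spaces: the opening, from 0 (shut) to 1 (fully open), then the shift along the tool's x, y, z in m, then the turn about the tool's z in degrees. A call has 1 to 10 rows; each row shifts and turns the commanded pose from where the row before left it, along the tool's axes as they then stand; what a row does not reach is not made up. A row lasts 1/12 s, in which the tool goes at most 41.7 mm and 7.16 degrees, less where a joint would pass 70% of its speed; a pose out of reach is approached as far as the arm can. A call with a gripper value outside its range is refused whole. The fingers move at their own pace and stop on an object; FORCE is the grip in N (left out, the last holds). Time passes only in rows, so rows that do not move let the fingers close. It gives the time, the measured TCP pose, the force, the opening and the grip force at its end, in the units of the state.
- robot.read_state(): the state, without advancing time (a new reading comes with each control period).
- robot.read_camera(name): name is "scene" or "top" or "wrist"; returns a dict with "color" (384x512x3 uint8, red, green, blue), "intrinsics" (3x3 intrinsics, pixels), "pose" (4x4, takes a point from camera to world coordinates); the wrist camera has in their place "tool_from_camera" (4x4, takes a point from camera to tool coordinates, whose origin is the TCP and whose axes are the flange's). Camera axes: x right, y down, z forward; pixel columns grow to the right and rows downward; lengths in m; the calibration is good to about 2 mm. A picture is of the moment at which its call begins: read the wrist's pose just before it. There is no depth.
- robot.close_job(): hands the job in; it is judged then, once.
The state is a dict: "t": time; "q": joint angles; "dq": joint speeds; "joint_torque": joint torques, N m; "tool_pos": TCP position; "orientation": TCP orientation; "force": force on the tool from outside, world axes, zero at the start; "wrist_torque": the same for the moment, N m; "opening": finger opening in m; "gripper_force": force on a finger pad.
Only numpy, scipy, OpenCV 4.12 (cv2) and the standard library are available. Lean on these libraries where they do the work, as an engineer would, in place of code of your own. Each camera call takes 0.05 s, during which the arm holds its last target. There are 200 camera calls.

TASK

The bench furnace is to be loaded, but its spring-loaded drop door is too hot to touch: pick up the hook rod, put its spur through the eye of the swing link on the door, feeling for the eye if need be, and swing the door fully down, without forcing it, until its hold-open catch has clicked and holds it there by itself. Then slip the spur out and lay the rod flat on the bench, well clear of the furnace. Keep gripper and arm off the furnace, never strain the link or let the door fly shut, and leave the other tools where they lie.

Things in the scene. Friction and masses are not known exactly. Their poses are not given: they have to be found in the camera images.
- hook_rod: Loose hook rod, about 0.2 kg, lying flat on the bench. Grippy cork handle 104 long, 24 wide, 32 high mm; origin under the handle's middle; x runs along the rod to the hook end, y to its left, z up. From the handle's front an 8 mm steel rod runs on, 16 mm above the underside, and at x = 150 mm bends square to the right (-y) into a spur. Grip the front half of the handle.
- spur_root (a point): on the rod's centre line at the bend (x = 150 mm, y = 0, z = 16 mm of hook_rod)
- spur_tip (a point): end of the round-nosed spur, 40 mm from spur_root towards -y of hook_rod; the spur is 8 mm thick
- handle (a point): centre of the cork handle (16 mm above its underside)
- furnace: Fixed blue bench furnace on a grey control base, 190 deep, 180 wide, 345 high (mm); origin under its centre on the bench, z up, x from its front into its back, y along the door hinge; the door is on its -x face. The hold-open catch is a spring plunger with a black knob at the +y end of the hinge; leave the knob alone.
- door_hinge (a point): middle of the door's hinge line, on the furnace (108 mm in front of its centre, 180 mm up); the line runs along the furnace's y
- link_pin (a point): clevis pin on the door's face, along the hinge; moves with the door (shut: 116 mm above, 23 mm in front of the hinge). The swing link turns on it: eye centre 36 mm from the pin, hole 13 mm along furnace y, eye 6 mm thick, 26 mm across. It stays where left, 52 deg below to 57 deg above straight out (angle not measured), turns with about 1 N, and stops 54 deg below straight out.
- furnace_door (a joint): Door angle, rad: 0 shut (upright), growing as its top swings out and down to the rigid stop at 1.135. A spring draws it shut with 1.5 to 3 N at the link. From 0.75 rad on the catch adds 2 to 5 N, then lets go at 1.05 to 1.08 (the pull drops to nothing); pressed on to the stop, the door is held there by the catch. Left short of the stop it may hang half caught or swing back.
- press_knob (a point): black ball, 34 mm, on the end of the arbor press's fixed lever, which reaches out over the bench from the press behind; keep wrist and gripper clear of it
- cold_chisel: cold chisel lying at the back of the bench, 172x24x16 mm; bystander
- centre_punch: centre punch lying beside the chisel, 112x12x11 mm; bystander
- hammer_1: hammer lying to the right, 303x108x30 mm; bystander
- grease_pot: yellow round pot at the right front, 80 mm across, 66 mm high; bystander
- pliers_red: pliers with red grips lying at the far right, 202x65x13 mm; bystander

How it is judged:
On the way:
1. the door is drawn half open with the rod hooked in its link (value of joint furnace_door above 0.5 rad and contact force between hook_rod and furnace above 0.2 N), for 0.2 s.
At the end, for the whole second after the job is handed in: the door stays down on its catch (over 1.095 rad), and the rod lies flat and still on the bench, its handle's middle over 28 cm and its spur over 20 cm from the furnace's centre (value of joint furnace_door above 1.095 rad and contact force between hook_rod and furnace below 0.05 N and horizontal distance between hook_rod and furnace above 0.28 m and horizontal distance between spur_tip and furnace above 0.2 m and height (world z) of handle between 0 and 0.025 m and height (world z) of spur_tip below 0.06 m and linear speed of hook_rod below 0.02 m/s); the robot touches nothing.
It fails at once if the rod bears on the furnace, its door or link with over 15 N (contact force between hook_rod and furnace above 15 N).
It fails at once if the gripper or the arm touches the furnace or its door (contact force between any of the fingers, the arm and furnace above 1 N).
It fails at once if the door is let go and flies back shut (faster than 1.2 rad/s while still open over 0.15 rad) (value of joint furnace_door above 0.15 rad and velocity of joint furnace_door below -1.2 rad/s).
It fails at once if a bystander is moved over 3 cm (distance of any of cold_chisel, centre_punch, hammer_1, grease_pot, pliers_red from where it was at the start of the episode above 0.03 m).
It also fails if it takes over 72 s, if anything falls off the work surface, if the arm or the gripper's body presses on something with over 40 N, if the wrist force passes 120 N, or if a joint passes its speed limit or range.

## Working session

There is one attempt and no reset: what is moved stays moved. The work goes in short steps, Python scripts to look and compute and a shell command to move; the robot and the scene stay as the last step left them, time stands still between calls to the robot, and variables do not carry over. Pictures are saved under pics/ and viewed, at most 10 in all, crops included, and the job is handed in when it is done.

```bash
ls; mkdir -p pics
cat > h.py <<'E'
import numpy as np, cv2
from scipy.spatial.transform import Rotation as R
from plant import robot
def st():
    s=robot.read_state(); return s
def T(s):
    M=np.eye(4); M[:3,:3]=R.from_rotvec(s["orientation"]).as_matrix(); M[:3,3]=s["tool_pos"]; return M
def cam(n):
    s=st(); c=robot.read_camera(n)
    P=c["pose"] if n!="wrist" else T(s)@c["tool_from_camera"]
    return c["color"],np.array(c["intrinsics"]),np.array(P)
def ray(K,P,u,v):
    d=P[:3,:3]@np.linalg.solve(K,[u,v,1.]); return P[:3,3],d/np.linalg.norm(d)
def plane(K,P,u,v,z):
    o,d=ray(K,P,u,v); return o+d*(z-o[2])/d[2]
def proj(K,P,X):
    x=K@(P[:3,:3].T@(np.asarray(X)-P[:3,3])); return x[:2]/x[2]
def save(n,im,f=1.5): cv2.imwrite(n,cv2.resize(im[:,:,::-1],None,fx=f,fy=f,interpolation=cv2.INTER_CUBIC))
E
python3 - <<'E'
from h import *
np.set_printoptions(precision=4,suppress=True)
a=[]
for n in("scene","top"):
    i,K,P=cam(n); save(f"pics/{n}0.png",i); np.savez(f"{n}0.npz",i=i,K=K,P=P); print(n,K[0,0],P)
s=st();print(T(s),s["t"],s["opening"],s["force"])
i,K,P=cam("wrist");print(np.linalg.inv(T(s))@P,K)
E
```

```text
pics
scene 480.2127810183684 [[ 0.1249 -0.7644  0.6325 -0.4509]
 [-0.9921 -0.1047  0.0694 -0.2473]
 [ 0.0131 -0.6362 -0.7714  1.4186]
 [ 0.      0.      0.      1.    ]]
top 419.7843160908025 [[-0.0182 -0.9906  0.1359  0.3133]
 [-0.9997  0.016  -0.0169 -0.1144]
 [ 0.0146 -0.1362 -0.9906  1.6373]
 [ 0.      0.      0.      1.    ]]
[[-0.9487  0.3163 -0.0006  0.1896]
 [ 0.3163  0.9487 -0.0015  0.5689]
 [ 0.0002 -0.0016 -1.      0.3018]
 [ 0.      0.      0.      1.    ]] 0.1 0.09296483352192877 [ 0.1319 -0.2123 -0.8017]
[[-0.0006 -0.9612 -0.2757  0.0753]
 [ 1.     -0.0003 -0.0012  0.0003]
 [ 0.001  -0.2757  0.9612 -0.0819]
 [ 0.      0.      0.      1.    ]] [[293.2881   0.     256.1852]
 [  0.     293.2881 190.4064]
 [  0.       0.       1.    ]]
```

View pics/scene0.png

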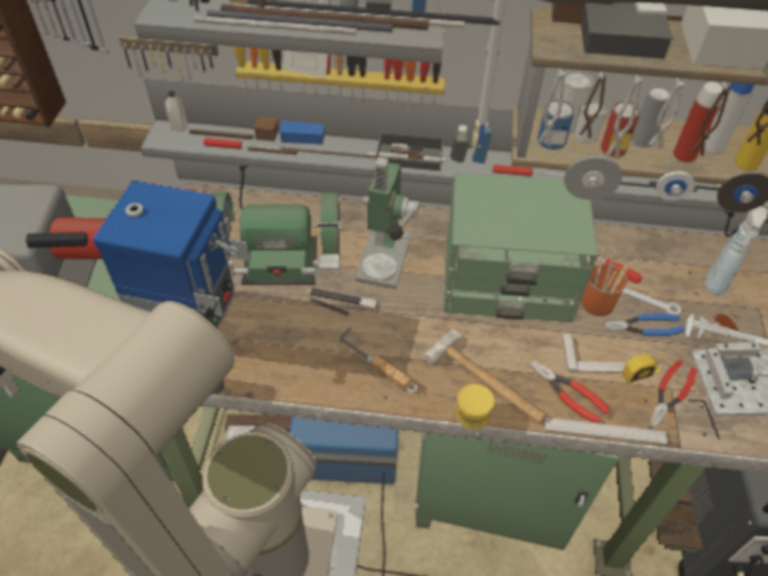

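View pics/top0.png

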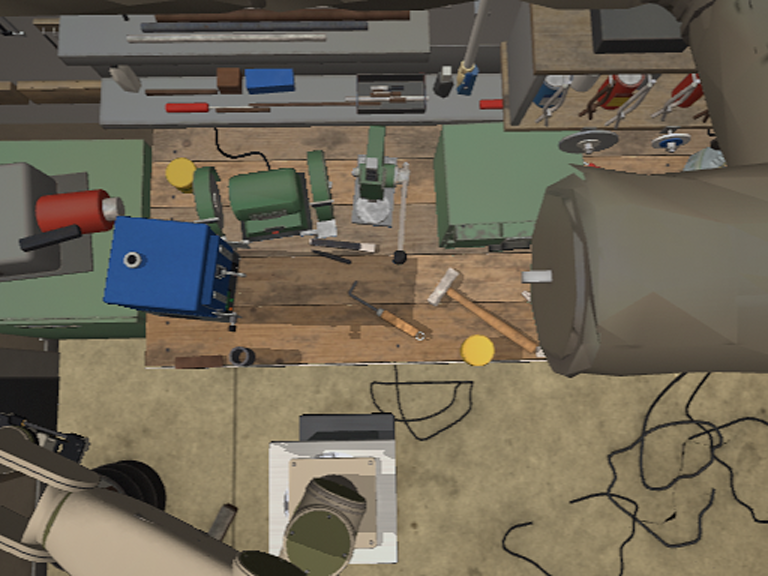

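The pictures show the blue furnace at the left, its door facing right (world -y): top about (172,265), scene about (165,245). The rod lies with its handle at top (403,322) and its hook end at (352,288), pointing toward the furnace. The press knob is at top (400,257).

Run:
```python
from h import *
np.set_printoptions(precision=4,suppress=True)
a=np.load("top0.npz");b=np.load("scene0.npz")
z=lambda i,x,y,w,h,f:cv2.resize(i[y:y+h,x:x+w],None,fx=f,fy=f,interpolation=cv2.INTER_CUBIC)
A=z(a["i"],65,135,110,90,4); B=z(b["i"],60,115,110,90,4); C=z(a["i"],210,160,100,75,4); D=z(b["i"],205,200,100,75,4)
W=np.zeros((600,800,3),np.uint8)
m=np.hstack([A[:300,:],B[:300,:]])
m=cv2.resize(m,(800,272));n=np.hstack([C,D]);W[:272]=m;W[280:580]=n
save("pics/c1.png",W,1)
for n,u,v in(("handle",403/1.5,320/1.5),("root",357/1.5,296/1.5),("tip",352/1.5,285/1.5)):
    print(n,plane(a["K"],a["P"],u,v,.016))
print("knobray",ray(a["K"],a["P"],400/1.5,257/1.5),ray(b["K"],b["P"],396/1.5,232/1.5))
```

```text
handle [ 0.4496 -0.1859  0.016 ]
root [ 0.514  -0.0679  0.016 ]
tip [ 0.543  -0.0553  0.016 ]
knobray (array([ 0.3133, -0.1144,  1.6373]), array([ 0.1828, -0.0408, -0.9823])) (array([-0.4509, -0.2473,  1.4186]), array([ 0.6892,  0.0545, -0.7225]))
```

View pics/c1.png

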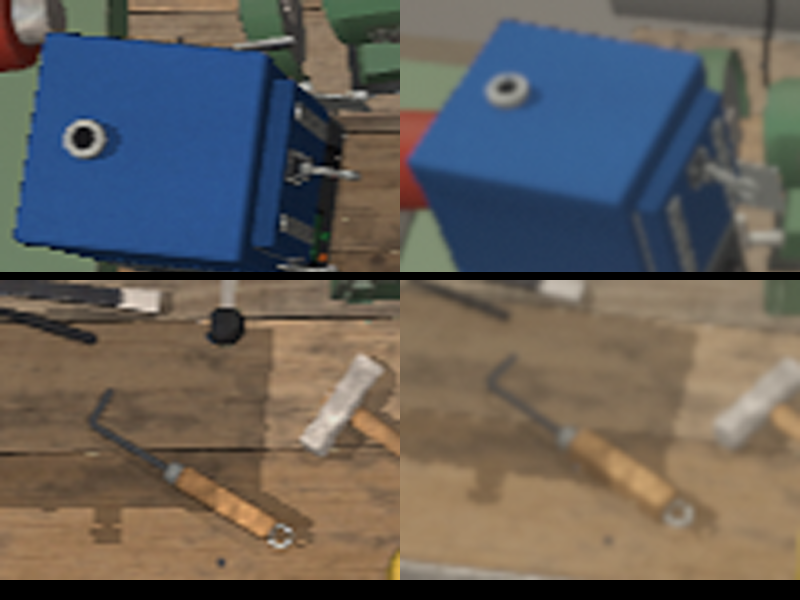

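```bash
cat >> h.py <<'E'
def tri(*rs):
    A=sum(np.eye(3)-np.outer(d,d) for o,d in rs); b=sum((np.eye(3)-np.outer(d,d))@o for o,d in rs)
    X=np.linalg.solve(A,b); return X,[round(float(np.linalg.norm((np.eye(3)-np.outer(d,d))@(X-o))),4) for o,d in rs]
E
python3 - <<'E'
from h import *
np.set_printoptions(precision=4,suppress=True)
a=np.load("top0.npz");b=np.load("scene0.npz")
t=lambda u,v,z:plane(a["K"],a["P"],u,v,z)
h=t(265.6,215.3,.016);f=t(253.7,208,.016);e=t(277.5,222.5,.016);r=t(233.2,195,.016);p=t(237.5,188.2,.016)
print(h,f,e,r,p,np.linalg.norm(f-e),np.linalg.norm(r-h),np.linalg.norm(r-p),np.degrees(np.arctan2(*(r-e)[1::-1])))
c=[t(x/3.636+65,y/3.636+135,.345) for x,y in((48,35),(268,50),(240,262),(18,240))]
for i in range(4):d=c[i]-c[i-1];print(c[i],np.linalg.norm(d),np.degrees(np.arctan2(d[1],d[0])))
A=lambda x,y:ray(a["K"],a["P"],x/3.636+65,y/3.636+135); B=lambda x,y:ray(b["K"],b["P"],x/3.636+60,y/3.636+115)
print("pin",tri(A(300,168),B(302,165))); print("end",tri(A(354,175),B(352,190)))
print("knob",tri(ray(a["K"],a["P"],400/1.5,257/1.5),ray(b["K"],b["P"],396/1.5,232/1.5)))
s=st()
R0=T(s)[:3,:3]
print("to above handle, tool axes",R0.T@(h+np.array([.4*.04,.04*.9,.35])-s["tool_pos"]))
E
```

```text
[ 0.4422 -0.1738  0.016 ] [ 0.4713 -0.1283  0.016 ] [ 0.4136 -0.2192  0.016 ] [ 0.5234 -0.0494  0.016 ] [ 0.5499 -0.0664  0.016 ] 0.10774063000573003 0.14861885557486318 0.0314767968753918 57.0997400862775
[0.648  0.4214 0.345 ] 0.17857831292159337 -5.855034315526099
[0.632  0.2322 0.345 ] 0.18989944953048618 -94.8376407128659
[0.4485 0.2521 0.345 ] 0.1845512182263447 173.80138179045926
[0.4703 0.4397 0.345 ] 0.188780700077302 83.35651373785552
pin (array([0.5353, 0.2127, 0.3037]), [0.0003, 0.0003])
end (array([0.5317, 0.1702, 0.2817]), [0.0001, 0.0001])
knob (array([ 0.5492, -0.1676,  0.3699]), [0.0006, 0.0006])
to above handle, tool axes [-0.4783 -0.5856 -0.0633]
```

```bash
python3 -m jog '1 -.0196 -.0271 -.0068 0;1 -.0196 -.0271 -.0068 0;1 -.0196 -.0271 -.0068 0;1 -.0196 -.0271 -.0068 0;1 -.0196 -.0271 -.0068 0;1 -.0196 -.0271 -.0068 0;1 -.0196 -.0271 -.0068 0;1 -.0196 -.0271 -.0068 0;1 -.0196 -.0271 -.0068 0;1 -.0196 -.0271 -.0068 0'
python3 -m jog '1 0 0 0 7;1 0 0 0 7;1 0 0 0 7;1 0 0 0 7;1 0 0 0 7;1 0 0 0 7;1 0 0 0 7;1 0 0 0 7'
python3 -m jog '1 0 0 0 7;1 0 0 0 7;1 0 0 0 7;1 0 0 0 7;1 0 0 0 7;1 0 0 0 7;1 0 0 0 6.6'
python3 -m jog '1 -.0297 .0277 .002 0;1 -.0297 .0277 .002 0;1 -.0297 .0277 .002 0;1 -.0297 .0277 .002 0;1 -.0297 .0277 .002 0;1 -.0297 .0277 .002 0;1 -.0297 .0277 .002 0;1 -.0297 .0277 .002 0;1 -.0297 .0277 .002 0;1 -.0297 .0277 .002 0'
python3 -m jog '1 0 0 0 0;1 0 0 0 0'
python3 - <<'E'
from h import *
np.set_printoptions(precision=4,suppress=True)
i,K,P=cam("wrist"); save("pics/w1.png",i); np.savez("w1.npz",i=i,K=K,P=P); s=st(); print(T(s),s["t"],s["q"])
E
```

```text
t: 0.98
tool_pos: [0.2899, 0.2486, 0.3708]
orientation: [0.502, 3.101, -0.0]
force: [0.1, -0.0, 0.0]
opening: 0.093
gripper_force: 0.0
t: 1.65
tool_pos: [0.2899, 0.25, 0.3705]
orientation: [-1.908, -2.496, 0.001]
force: [0.6, 0.5, -0.4]
opening: 0.0927
gripper_force: 0.0
t: 2.23
tool_pos: [0.2899, 0.2501, 0.3705]
orientation: [2.766, 1.49, -0.001]
force: [-0.4, 0.1, 0.1]
opening: 0.0932
gripper_force: 0.0
t: 3.07
tool_pos: [0.3599, -0.1521, 0.3507]
orientation: [2.761, 1.497, 0.001]
force: [1.4, -0.1, 0.9]
opening: 0.0929
gripper_force: 0.0
t: 3.23
tool_pos: [0.3597, -0.1516, 0.3499]
orientation: [-2.763, -1.491, 0.002]
force: [-1.1, 0.5, 0.1]
opening: 0.093
gripper_force: 0.0
[[ 0.5473  0.8369 -0.0013  0.3599]
 [ 0.8369 -0.5473  0.0012 -0.1503]
 [ 0.0003 -0.0017 -1.      0.3502]
 [ 0.      0.      0.      1.    ]] 3.2833 [-0.5275 -0.4777  1.9417  0.0004  1.6792  0.0517]
```

View pics/w1.png

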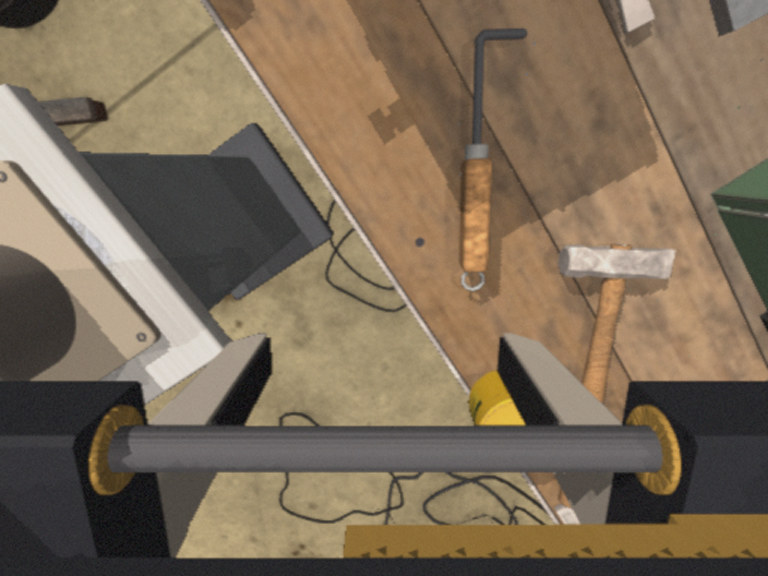

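The wrist picture shows the rod nearly along the tool's x: bend at (481,38), spur tip at (525,34), ferrule front at (478,146), handle back at (474,272). The hammer is to the right, clear.

Run:
```python
from h import *
np.set_printoptions(precision=4,suppress=True)
w=np.load("w1.npz");g=lambda u,v,z=.016:plane(w["K"],w["P"],u/1.5,v/1.5,z)
r,t,f,b=g(481,37),g(525,34),g(478,145,.02),g(474.5,272,.024)
d=(r-b);d[2]=0;d/=np.linalg.norm(d);print(r,t,f,b,"len",np.linalg.norm(r-t),np.linalg.norm(r-f),np.linalg.norm(r-b),"yaw",np.degrees(np.arctan2(d[1],d[0])))
s=st();R0=T(s)[:3,:3]
G=r-.108*d; G[2]=.016
print("grasp",G); 
n=np.array([-np.sin(0),0,0])
pre=G+np.array([-.0,0,.065+.05]) 
for nm,X in(("high->low side",np.array([.36,-.15,.131])),("pre",pre)):print(nm,R0.T@(X-s["tool_pos"]))
```

```text
[ 0.5252 -0.0496  0.016 ] [ 0.5573 -0.0681  0.016 ] [ 0.4788 -0.1234  0.02  ] [ 0.4174 -0.2216  0.024 ] len 0.03702786320568458 0.08721018595351154 0.203100222832442 yaw 57.928520837125376
grasp [ 0.4678 -0.1411  0.016 ]
high->low side [0.0002 0.0003 0.2192]
pre [0.0667 0.0857 0.2191]
```

```bash
python3 -m jog '1 0 0 .0365 -1.1;1 0 0 .0365 0;1 0 0 .0365 0;1 0 0 .0365 0;1 0 0 .0365 0;1 0 0 .0365 0;1 .0216 .0286 0 0;1 .0216 .0286 0 0;1 .0216 .0286 0 0;1 0 0 0 0'
python3 -m jog '1 0 0 0 0;1 0 0 .02 0;1 0 0 .022 0;1 0 0 0 0;0.2 0 0 0 0;0 0 0 0 0;0 0 0 0 0;0 0 0 0 0' 50
python3 -m jog '0 0 0 0 0;0 0 0 0 0;0 0 0 0 0;0 0 0 0 0;0 0 0 0 0;0 0 0 0 0;0 0 0 -.02 0;0 0 0 -.02 0;0 0 0 -.02 0;0 0 0 0 0' 50
```

```text
t: 4.12
tool_pos: [0.4717, -0.1377, 0.131]
orientation: [-2.744, -1.529, -0.002]
force: [0.3, 0.1, 0.3]
opening: 0.0928
gripper_force: 0.0
t: 4.78
tool_pos: [0.4682, -0.1406, 0.0914]
orientation: [2.745, 1.524, 0.003]
force: [-0.0, 0.4, -0.0]
opening: 0.0711
gripper_force: 0.0
t: 5.62
tool_pos: [0.4694, -0.1411, 0.1535]
orientation: [2.743, 1.522, 0.006]
force: [0.8, -1.8, -1.8]
opening: 0.0237
gripper_force: 49.9
```

```bash
python3 -m jog '0 .013 -.036 0 0;0 .013 -.036 0 0;0 .013 -.036 0 0;0 0 0 -.037 0;0 0 0 -.037 0;0 0 0 -.037 0;0 0 0 -.037 0;0 0 0 -.037 0;0 0 0 -.037 0;0 0 0 -.038 0'
python3 -m jog '0 0 0 0 -6.6;0 0 0 0 -6.6;0 0 0 0 -6.6;0 0 0 0 -6.5;0 .0315 .0086 0 0;0 .0315 .0086 0 0;0 .0315 .0086 0 0;0 .0315 .0086 0 0;0 0 0 0 0;0 0 0 0 0'
python3 - <<'E'
from h import *
np.set_printoptions(precision=4,suppress=True)
i,K,P=cam("wrist");np.savez("w2.npz",i=i,K=K,P=P); s=st(); print(T(s),s["t"],s["force"])
j,K,P=cam("scene");np.savez("s2.npz",i=j,K=K,P=P)
c=cv2.resize(j[120:220,80:210],None,fx=4,fy=4,interpolation=cv2.INTER_CUBIC)
save("pics/w2.png",i[:240],1.5); save("pics/s2.png",c,1)
E
```

```text
t: 6.45
tool_pos: [0.3961, -0.05, 0.4099]
orientation: [-2.746, -1.524, 0.002]
force: [0.8, -0.6, -2.2]
opening: 0.0234
gripper_force: 49.9
t: 7.28
tool_pos: [0.4431, 0.0734, 0.4078]
orientation: [-2.323, -2.112, 0.003]
force: [-0.7, 0.3, -3.0]
opening: 0.0238
gripper_force: 49.9
[[ 0.0964  0.9953 -0.0024  0.4429]
 [ 0.9953 -0.0964 -0.0005  0.0724]
 [-0.0007 -0.0024 -1.      0.4082]
 [ 0.      0.      0.      1.    ]] 7.3333 [ 0.6389 -0.0297 -2.2259]
```

View pics/w2.png

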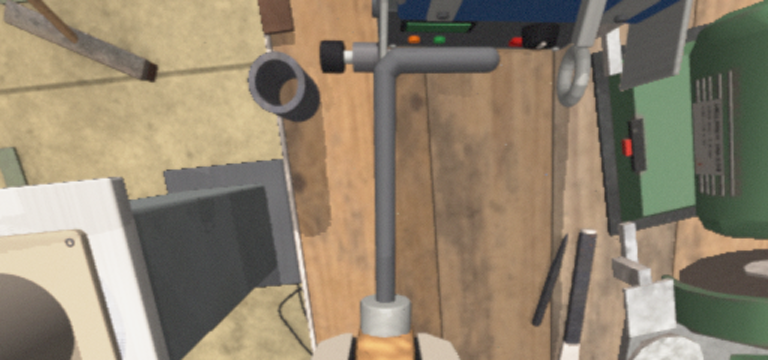

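View pics/s2.png

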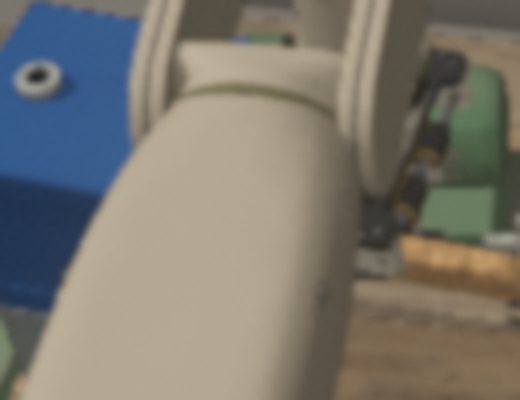

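Run:
```python
from h import *
np.set_printoptions(precision=4,suppress=True)
a=np.load("top0.npz");b=np.load("scene0.npz");w=np.load("w2.npz")
W=lambda u,v:ray(w["K"],w["P"],u/1.5,v/1.5)
A=lambda x,y:ray(a["K"],a["P"],x/3.636+65,y/3.636+135); B=lambda x,y:ray(b["K"],b["P"],x/3.636+60,y/3.636+115)
print("end",tri(W(568,104),A(354,175),B(352,190)),tri(W(568,104),B(352,190)))
o,d=W(572,76)
for z in(.26,.27,.28,.29,.3): print(o+d*(z-o[2])/d[2])
M=T(st());
for u,v in((385,58),(493,58),(385,290)): print((np.linalg.inv(M)@np.r_[plane(w["K"],w["P"],u/1.5,v/1.5,M[2,3]-.0725),1])[:3])
```

```text
end (array([0.5312, 0.1679, 0.2846]), [0.0035, 0.0016, 0.0022]) (array([0.5313, 0.1671, 0.2844]), [0.0028, 0.0028])
[0.5441 0.1789 0.26  ]
[0.5401 0.1776 0.27  ]
[0.5361 0.1763 0.28  ]
[0.5321 0.175  0.29  ]
[0.5281 0.1738 0.3   ]
[0.1091 0.0014 0.0724]
[0.1091 0.0355 0.0724]
[0.0325 0.0016 0.0725]
```

```bash
python3 -m jog '0 .001 .008 .027 0;0 .001 .007 .028 0;0 0 0 0 0;0 0 0 0 0;0 0 0 0 0'
python3 - <<'E'
from h import *
np.set_printoptions(precision=4,suppress=True)
i,K,P=cam("wrist");np.savez("w3.npz",i=i,K=K,P=P); s=st(); print(T(s),s["t"],s["force"])
save("pics/w3.png",i[0:130,220:460],3.3)
E
```

```text
t: 7.8
tool_pos: [0.458, 0.0718, 0.3559]
orientation: [2.329, 2.108, 0.001]
force: [-0.1, -0.0, -1.5]
opening: 0.0234
gripper_force: 49.9
[[ 0.0992  0.9951  0.0022  0.4583]
 [ 0.9951 -0.0992  0.      0.072 ]
 [ 0.0003  0.0022 -1.      0.3567]
 [ 0.      0.      0.      1.    ]] 7.85 [-0.0301  0.6593 -2.3916]
```

View pics/w3.png

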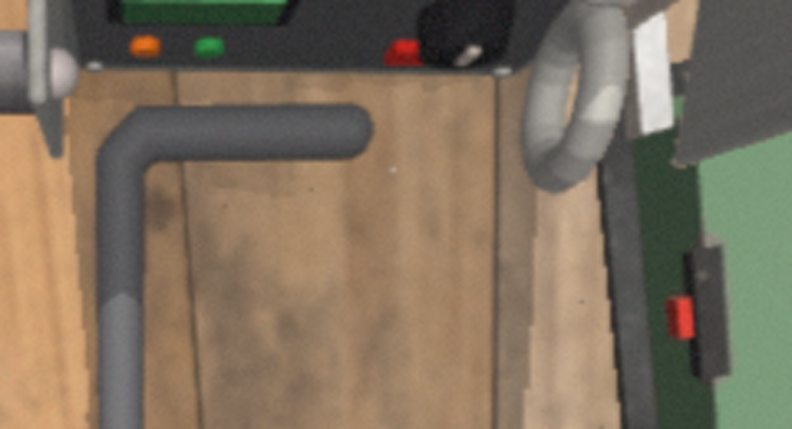

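The picture shows the spur (tip (372,131)) about level with the eye, hole centre near (573,97) and outer rim end at (553,190). The furnace's front edge is parallel to the spur.

Run:
```python
from h import *
np.set_printoptions(precision=4,suppress=True)
b=np.load("scene0.npz");w=np.load("w2.npz");v3=np.load("w3.npz")
W=lambda u,v:ray(w["K"],w["P"],u/1.5,v/1.5)
V=lambda u,v:ray(v3["K"],v3["P"],u/3.3+220,v/3.3)
B=lambda x,y:ray(b["K"],b["P"],x/3.636+60,y/3.636+115)
M=T(st());L=lambda X:(np.linalg.inv(M)@np.r_[X,1])[:3]
for n,r in(("c",(W(572,76),V(573,97))),("end",(W(568,104.5),V(553,191))),("end3",(W(568,104.5),V(553,191),B(352,190)))):
    X,e=tri(*r);print(n,X,e,"tool",L(X))
for z in(.27,.28,.29):
    o,d=V(573,97);print(z,L(o+d*(z-o[2])/d[2]))
for u,v in((120,131),(372,131)):print("spur",L(plane(v3["K"],v3["P"],u/3.3+220,v/3.3,M[2,3]-.0725)))
```

```text
c [0.5323 0.175  0.2899] [0.0002, 0.0002] tool [0.1098 0.0633 0.067 ]
end [0.5417 0.1661 0.262 ] [0.0001, 0.0001] tool [0.1019 0.0735 0.0949]
end3 [0.5311 0.1657 0.2853] [0.0019, 0.0022, 0.004] tool [0.1005 0.063  0.0715]
0.27 [0.1142 0.0717 0.0869]
0.28 [0.112  0.0675 0.0769]
0.29 [0.1097 0.0633 0.0669]
spur [0.1067 0.0012 0.0725]
spur [0.1067 0.0374 0.0726]
```

```bash
python3 -m jog '0 .0025 .008 0 0;0 0 .008 0 0;0 0 0 0 0;0 0 0 0 0'
python3 -m jog '0 0 .003 0 0;0 0 .003 0 0;0 0 .002 0 0;0 0 0 0 0'
python3 -m jog '0 0 .003 0 0;0 0 0 0 0;0 0 0 0 0'
```

```text
t: 8.18
tool_pos: [0.4748, 0.0734, 0.3552]
orientation: [2.328, 2.109, 0.0]
force: [-0.8, -0.2, -1.7]
opening: 0.0235
gripper_force: 49.9
t: 8.52
tool_pos: [0.4824, 0.0726, 0.3546]
orientation: [-2.328, -2.109, 0.0]
force: [-1.0, -0.0, -1.4]
opening: 0.0233
gripper_force: 49.9
t: 8.77
tool_pos: [0.4847, 0.0724, 0.3543]
orientation: [-2.327, -2.109, 0.002]
force: [-3.4, 0.0, -2.4]
opening: 0.0237
gripper_force: 50.1
```

Run:
```python
from h import *
np.set_printoptions(precision=4,suppress=True)
i,K,P=cam("wrist");np.savez("w4.npz",i=i,K=K,P=P); s=st(); print(T(s),s["t"],s["force"])
save("pics/w4.png",i[0:90,220:400],4.4)
```

```text
[[ 0.0978  0.9952 -0.0016  0.4847]
 [ 0.9952 -0.0978  0.      0.0724]
 [-0.0001 -0.0015 -1.      0.3544]
 [ 0.      0.      0.      1.    ]] 8.8167 [-5.1996  0.6192 -1.8592]
```

View pics/w4.png

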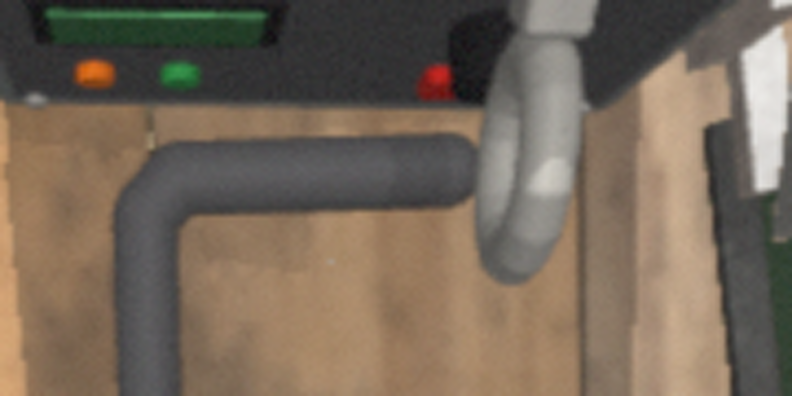

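The picture shows the spur's nose (478,170) against the eye's near rim. The eye centre is at about (530,158), and its scale says it sits nearer the camera, so the eye is some 6 to 8 mm higher than the spur. I'll back off, raise the spur and feel again.

```bash
python3 -m jog '0 0 -.004 0 0;0 0 0 -.007 0;0 0 0 0 0;0 0 .003 0 0;0 0 .002 0 0;0 0 0 0 0;0 0 0 0 0'
python3 -m jog '0 0 .002 0 0;0 0 .002 0 0;0 0 0 0 0;0 0 0 0 0'
```

```text
t: 9.4
tool_pos: [0.4865, 0.0722, 0.3618]
orientation: [2.328, 2.109, 0.0]
force: [-0.6, 0.5, -1.3]
opening: 0.0238
gripper_force: 49.9
t: 9.73
tool_pos: [0.4903, 0.0718, 0.3616]
orientation: [-2.328, -2.109, -0.0]
force: [0.8, 0.9, -2.1]
opening: 0.0238
gripper_force: 49.9
```

```bash
python3 -m jog '0 0 .003 0 0;0 0 .003 0 0;0 0 .003 0 0;0 0 .003 0 0;0 0 .003 0 0;0 0 0 0 0;0 0 0 0 0'
python3 - <<'E'
from h import *
np.set_printoptions(precision=4,suppress=True)
i,K,P=cam("wrist");np.savez("w5.npz",i=i,K=K,P=P); s=st(); print(T(s),s["t"],s["force"])
save("pics/w5.png",i[0:90,220:400],4.4)
E
```

```text
t: 10.32
tool_pos: [0.5054, 0.0703, 0.3617]
orientation: [2.328, 2.109, 0.0]
force: [0.7, -0.2, -1.0]
opening: 0.023
gripper_force: 49.9
[[ 0.0983  0.9952  0.0001  0.5052]
 [ 0.9952 -0.0983 -0.      0.0703]
 [-0.      0.0001 -1.      0.3617]
 [ 0.      0.      0.      1.    ]] 10.3667 [ 0.913  -0.0983 -0.7099]
```

View pics/w5.png

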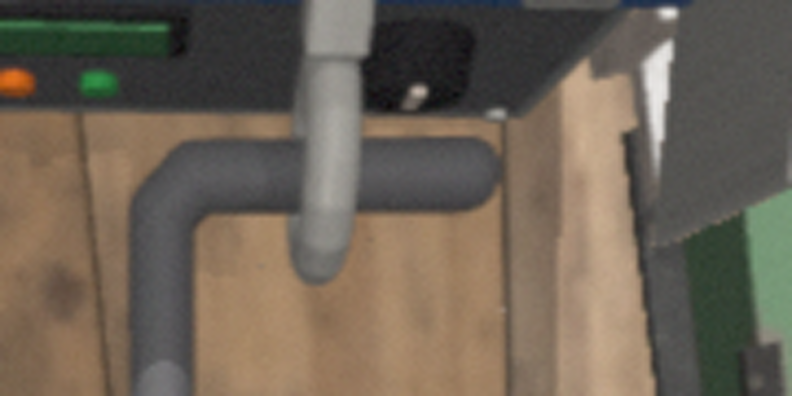

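The spur shows on both sides of the eye (tip at (500,175), eye at x 295–365), so it is through the eye. Now I'll draw the door along the hinge arc.

```bash
python3 -m jog '0 -.0037 0 .0021 0;0 -.0037 0 .0022 0;0 -.0036 0 .0024 0;0 -.0036 0 .0024 0;0 -.0034 0 .0026 0;0 -.0034 0 .0027 0;0 0 0 0 0'
python3 - <<'E'
from h import *
np.set_printoptions(precision=4,suppress=True)
i,K,P=cam("wrist");np.savez("w6.npz",i=i,K=K,P=P); s=st(); print(T(s),s["t"],s["force"])
j,K,P=cam("top");np.savez("t6.npz",i=j,K=K,P=P)
print(cv2.absdiff(i[0:90,220:400],np.load("w5.npz")["i"][0:90,220:400]).mean())
E
```

```text
t: 10.95
tool_pos: [0.5026, 0.0482, 0.3465]
orientation: [-2.329, -2.108, 0.002]
force: [0.9, 0.2, -1.2]
opening: 0.0234
gripper_force: 49.9
[[ 0.099   0.9951 -0.0008  0.5028]
 [ 0.9951 -0.099  -0.0005  0.0485]
 [-0.0006 -0.0008 -1.      0.3469]
 [ 0.      0.      0.      1.    ]] 11.0 [ 0.5268  1.7605 -0.6776]
26.58849794238683
```

Run:
```python
import numpy as np,cv2
for n in("w5","w6"):
    i=np.load(n+".npz")["i"]; g=cv2.cvtColor(i,cv2.COLOR_RGB2GRAY)
    for r in(30,34,38,42,46,50,55,60,66): print(n,r,g[r,250:345:4])
```

```text
w5 30 [127 122 121 126 121 114 113 124 128  98 120 162 156 117 132 127 114 128
 125 124 125  87 113 106]
w5 34 [121 123  93  78  82  83  81  83  73  79 122 161 155  89  81  83  83  83
  82  83  78  82 114 112]
w5 38 [123 104  81  88  91  92  91  90  82  82 123 164 152  94  94  90  91  92
  90  93  88  75 116 107]
w5 42 [112  79  88  93  85  85  86  81  75  76 130 166 146  86  82  83  82  81
  83  79  75  82 117 103]
w5 46 [ 73  84  93  80  74  71  68  62  65  61 123 162 142  68  67  67  69  63
  64  65 113  82 117 101]
w5 50 [ 73  89  91  75 105 119 130 144 142 111 122 141 128 120 140 135 138 141
 124 130 130  84 121 113]
w5 55 [ 70  89  90  73 120 126 124 141 140  93 122 138 119 125 138 141 138 142
 128 133 137  83 117 117]
w5 60 [ 75  88  87  74 126 128 135 133 139 110 109 112 120 126 140 141 135 140
 130 136 137  94 121 114]
w5 66 [ 73  84  89  71 139 133 138 140 145 139 121 121 121 124 142 139 130 135
 129 131 137 103 126 118]
w6 30 [118 122 121 114 113 108 112 129 113 107 109 153 161 113  89  98  98  96
  86  87 125 126 116 118]
w6 34 [109 119  82  81  86  81  83  84  75  79 110 154 160 112  84  88  83  83
  83  86  79 134 115 116]
w6 38 [110  86  81  88  91  90  89  88  84  84 112 158 155 104  89  91  88  88
  88  94  83 120 116 122]
w6 42 [100  82  88  90  83  78  82  80  75  77 114 145 143  87  80  77  80  78
  78  76  73 134 118 120]
w6 46 [ 76  88  89  78  68  65  64  62  57  57 117 147 139  64  65  63  64  65
  66  62 129 137 120 123]
w6 50 [ 74  86  87  71 132 133 140 136 137 108 111 143 128 123 125 141 142 126
 132 129 132 134 120 122]
w6 55 [ 69  84  86  72 133 135 137 137 140 107 116 126 112 123 127 140 141 133
 130 132 133 125 116 122]
w6 60 [ 72  85  87  76 130 135 135 139 136 138  94  96 121 121 126 140 145 136
 135 128 134 133 126 123]
w6 66 [ 70  88  86  74 126 128 139 143 141 144 139 127 127 119 126 133 139 132
 136 127 135 132 130 106]
```

The eye has travelled with the spur, so it is hooked. I'll carry on along the arc.

```bash
python3 -m jog '0 -.0032 0 .0029 0;0 -.0032 0 .0029 0;0 -.003 0 .0031 0;0 -.003 0 .0031 0;0 -.0028 0 .0033 0;0 -.0027 0 .0033 0;0 -.0026 0 .0034 0;0 -.0025 0 .0035 0;0 0 0 0 0;0 0 0 0 0'
python3 -m jog '0 -.0023 0 .0036 0;0 -.0023 0 .0037 0;0 -.002 0 .0038 0;0 -.002 0 .0039 0;0 -.0018 0 .0039 0;0 -.0017 0 .0039 0;0 0 0 0 0;0 0 0 0 0'
```

```text
t: 11.88
tool_pos: [0.5006, 0.0258, 0.3215]
orientation: [-2.329, -2.109, 0.001]
force: [-0.8, 0.3, -0.0]
opening: 0.0237
gripper_force: 49.9
t: 12.55
tool_pos: [0.4994, 0.0138, 0.2987]
orientation: [-2.328, -2.109, 0.001]
force: [-0.5, -0.3, -0.2]
opening: 0.0234
gripper_force: 49.9
```

```bash
python3 -m jog '0 -.0015 0 .004 0;0 -.0015 0 .0041 0;0 -.0012 0 .0041 0;0 -.0011 0 .0042 0;0 0 0 0 0;0 0 0 0 0'
python3 -m jog '0 -.001 0 .0042 0;0 -.0008 0 .0043 0;0 -.0006 0 .0042 0;0 -.0006 0 .0043 0;0 0 0 0 0;0 0 0 0 0'
python3 - <<'E'
from h import *
np.set_printoptions(precision=4,suppress=True)
f=[]
for k in range(3):
    i,K,P=cam("wrist");f.append(st()["force"])
np.savez("w7.npz",i=i,K=K,P=P);print(np.mean(f,0),st()["t"])
g=cv2.cvtColor(i,cv2.COLOR_RGB2GRAY)
for r in(30,38,42,46,50,60): print(r,g[r,250:345:4])
E
```

```text
t: 13.05
tool_pos: [0.499, 0.0088, 0.2824]
orientation: [-2.328, -2.109, -0.0]
force: [0.4, 1.6, 1.3]
opening: 0.0233
gripper_force: 50.0
t: 13.55
tool_pos: [0.4986, 0.0058, 0.2652]
orientation: [-2.328, -2.109, 0.001]
force: [0.7, 2.3, 2.8]
opening: 0.0234
gripper_force: 50.0
[0.5603 2.6621 2.1434] 13.7
30 [ 76  83  89  82  76  76  73  75  73  66  65  92 135 150 141  75  72  72
  73  72  71  75  71  71]
38 [ 80  93  84  72 107 127 126 109 108 117 101 100 121 126 114 126 117 117
 126 129 137 138 138 134]
42 [ 76  88  87  74 109 121 131 113 113 117 100 103 125 124 110 123 117 125
 127 132 138 134 135 134]
46 [ 76  89  85  71 110 118 124 122 114 117 116  93  98 101 117 119 115 120
 126 127 137 140 138 132]
50 [ 80  90  85  73 112 113 108 121 114 119 124  95  97 109 131 116 120 123
 126 127 137 140 137 136]
60 [ 77  90  87  71 110 115 120 117 112 106 114 122 126 136 134 126 126 124
 131 137 141 139 140 137]
```

Run:
```python
from h import *
for n in("w5","w6","w7"):
    g=cv2.cvtColor(np.load(n+".npz")["i"],cv2.COLOR_RGB2GRAY); print(n,g[0:66:2,276],g[0:66:2,320],g[150:230:4,257])
i=np.load("w7.npz")["i"]; save("pics/w7.png",i[0:240,130:430],2.5)
```

```text
w5 [ 47  49  48  49  52  47  51  51  48  55  50  49  57 110 124 115  78  82
  89  93  90  84  81  64  92 140 140 136 138 136 135 138 138] [ 45  50  42  35  35  31  32  32  33  29  26  24  37  84 126 130  72  83
  89  89  90  81  75  62  94 133 135 134 135 137 136 138 139] [119 117 116 119 118 114 106 108 108 109 108 109 110 161 221 212 203 206
 204 163]
w6 [ 68  98 117 114 114 125 125 126 127 134 133 132 128 128 133 124  75  85
  88  91  89  82  72  67 115 133 138 136 138 139 142 141 140] [ 59  80 120 122 125 134 130 134 135 131 134 134 136 135 138  95  77  84
  87  89  87  76  71  63 123 121 123 124 130 133 136 135 136] [115 117 117 117 119 114 107 107 108 112 109 105 106 159 218 217 203 203
 199 166]
w7 [136 133 134 136 135 131 125  75  80  83  90  92  88  88  78  72  68  67
 111 115 119 122 124 122 119 117 117 115 118 118 117 119 119] [127 128 126 127 126 123 120  76  80  85  87  91  91  82  79  73  63  73
 116 121 125 124 123 124 122 124 121 124 124 126 127 128 122] [ 85  84  86  87  90  87  81  83  79  74  80  79  85 102 114 146 147 144
 141 178]
```

View pics/w7.png

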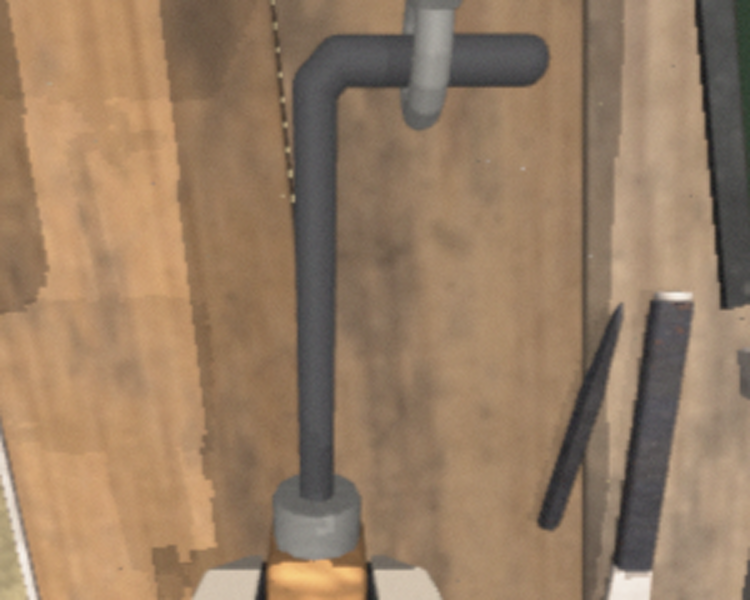

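The picture shows the spur still through the eye at (430,60), with the tip at (549,60). It looks larger than before, so the rod has pitched up about 13° in the grip. I'll grip harder and draw more along the rod.

```bash
cat >> h.py <<'E'
def spur():
    i,K,P=cam("wrist"); s=st(); M=T(s); F=[s["force"]]
    g=cv2.cvtColor(i,cv2.COLOR_RGB2GRAY).astype(int)
    best=None
    for r in range(1,75):
        d=g[r]<104
        x=263                    # walk right over the spur, allowing the eye (<=26 px)
        last=x
        while x<380 and x-last<26:
            x+=1
            if d[x]: last=x
        l=258
        while l>230 and d[l]: l-=1
        if d[259:285].mean()>.6 and last>320: best=(best or [])+[(r,l,last)]
    if best:
        b=np.array(best); c=np.median(b,0); L=c[2]-c[1]
        Z=293.3*.044/L; X=P@np.r_[np.linalg.solve(K,[256,c[0],1])*Z,1]
        t=np.linalg.inv(M)@X
        print("rows",b[0,0],b[-1,0],"L",L,"spur tool",t[:3].round(4),"world",X[:3].round(4))
    print("t",round(s["t"],2),"tcp",np.round(s["tool_pos"],4),"F",np.round(s["force"],1)); return i
E
python3 -m jog '0 0 0 0 0;0 0 0 0 0;0 -.002 0 .004 0;0 -.002 0 .004 0;0 -.002 0 .004 0;0 0 0 0 0' 60
python3 - <<'E'
from h import *
spur(); i=spur(); np.savez("w8.npz",i=i)
E
```

```text
t: 14.2
tool_pos: [0.4977, -0.0005, 0.2524]
orientation: [-2.328, -2.109, 0.002]
force: [0.7, 1.1, 2.8]
opening: 0.0234
gripper_force: 60.0
rows 14 35 L 120.5 spur tool [0.1054 0.0014 0.038 ] world [0.5094 0.1041 0.2146]
t 14.25 tcp [ 0.4977 -0.0006  0.2527] F [0.1 1.3 1.1]
rows 14 35 L 119.5 spur tool [0.1056 0.0014 0.039 ] world [0.5095 0.1042 0.2138]
t 14.3 tcp [ 0.4977 -0.0007  0.2529] F [0.7 1.  0.9]
```

Run:
```python
from h import *
for n in("w7","w8"):
    g=cv2.cvtColor(np.load(n+".npz")["i"],cv2.COLOR_RGB2GRAY); print(n,g[24,230:390:3]); print(g[0:70:2,293]);print(g[0:70:2,298])
```

```text
w7 [115 121 124 109  98 114 111 100  75  81  86  91  91  86  89  92  90  89
  86  82  79  79 118 141 151 143 134  91  89  88  91  94  89  84  85  88
  87  91  84  76 129 136 135 137 113  98 112 111 109 113 147 143 141 156]
[ 92 101 102 106 112 124 124  74  70  76  81  83  79  81  74  72  71  83
 101  95  93  92  93  89  91 106 128 129 129 126 120 121 121 124 124]
[110 111 129 131 133 133 132 136 134 139 135 133 134 133 136 135 136 130
 118 121 122 125 126  98  98  97 118 129 132 129 126 129 128 135 136]
w8 [116 117 115 112  82 132 122 111  73  82  84  88  90  90  89  89  90  91
  82  81  85  79 108 135 151 146 138  91  88  89  87  91  88  88  90  88
  90  88  88  77 116 127 134 134 132 135 110 101 118 117 115 113 150 146]
[ 96  98 103 103 102 114 121  73  73  78  81  82  79  79  73  66  64  65
 108  94  92  90  89  90  90  99 114 114 114 117 119 120 126 124 127]
[103 107 108 127 127 128 125 130 131 131 133 132 129 129 130 133 135 135
 123 121 120 123 123 109  96  99 102 129 130 130 132 132 128 127 129]
```

```bash
sed -i 's/g\[r\]<104/g[r]<95/; s/x-last<26/x-last<19/' h.py
python3 -m jog '0 -.0015 0 .004 0;0 -.0015 0 .004 0;0 -.0015 0 .004 0;0 0 0 0 0'
python3 -c 'from h import *;spur();spur()'
python3 -m jog '0 -.001 0 .004 0;0 -.001 0 .004 0;0 -.001 0 .004 0;0 0 0 0 0'
python3 -c 'from h import *;spur();spur()'
```

```text
t: 14.63
tool_pos: [0.4969, -0.005, 0.24]
orientation: [-2.327, -2.108, 0.003]
force: [0.1, -0.2, -2.2]
opening: 0.0235
gripper_force: 60.0
rows 15 35 L 94.0 spur tool [0.1132 0.0014 0.0716] world [0.5093 0.1074 0.1685]
t 14.68 tcp [ 0.4969 -0.0051  0.2402] F [-0.1 -0.9 -2.2]
rows 15 35 L 94.0 spur tool [0.1131 0.0012 0.0717] world [0.5092 0.1073 0.1687]
t 14.73 tcp [ 0.497  -0.005   0.2405] F [ 0.3 -0.5 -1.7]
t: 15.07
tool_pos: [0.4976, -0.0072, 0.2294]
orientation: [-2.328, -2.109, -0.002]
force: [0.6, 2.4, 4.5]
opening: 0.0232
gripper_force: 60.0
rows 13 34 L 97.0 spur tool [0.1128 0.0012 0.0674] world [0.51   0.1049 0.1626]
t 15.12 tcp [ 0.4977 -0.0072  0.2299] F [1.2 3.9 4.1]
rows 13 34 L 97.0 spur tool [0.1127 0.0013 0.0671] world [0.5102 0.1048 0.1631]
t 15.17 tcp [ 0.4977 -0.0073  0.2301] F [0.1 3.6 3.5]
```

```bash
python3 -m jog '0 0 0 .0015 0;0 0 0 .0015 0;0 0 0 0 0;0 0 0 0 0;0 0 0 0 0'
python3 -c 'from h import *;spur();spur()'
python3 -m jog '0 .0005 0 -.002 0;0 .0005 0 -.002 0;0 .0005 0 -.002 0;0 .0005 0 -.002 0;0 0 0 0 0;0 0 0 0 0'
python3 -c 'from h import *;spur();spur();i=spur();np.savez("w9.npz",i=i)'
```

```text
t: 15.58
tool_pos: [0.4979, -0.0072, 0.2273]
orientation: [2.327, 2.109, 0.002]
force: [0.3, 4.1, 4.4]
opening: 0.0234
gripper_force: 60.0
rows 12 33 L 99.0 spur tool [0.1124 0.0014 0.064 ] world [0.5104 0.1045 0.1634]
t 15.63 tcp [ 0.4979 -0.0072  0.2273] F [0.8 4.9 4.3]
rows 12 33 L 99.0 spur tool [0.1124 0.0013 0.064 ] world [0.5104 0.1045 0.1634]
t 15.68 tcp [ 0.4979 -0.0072  0.2273] F [0.6 5.  5. ]
t: 16.18
tool_pos: [0.4973, -0.0057, 0.2342]
orientation: [-2.328, -2.109, 0.002]
force: [0.1, -0.3, -1.4]
opening: 0.0231
gripper_force: 60.0
rows 14 34 L 95.0 spur tool [0.1132 0.0013 0.0699] world [0.5097 0.1067 0.1642]
t 16.23 tcp [ 0.4973 -0.0057  0.2342] F [-0.7 -0.1 -2.1]
rows 14 34 L 95.0 spur tool [0.1132 0.0013 0.07  ] world [0.5097 0.1068 0.1642]
t 16.28 tcp [ 0.4973 -0.0057  0.2342] F [-0.7 -0.  -1.4]
rows 14 34 L 95.0 spur tool [0.1132 0.0013 0.07  ] world [0.5097 0.1068 0.1642]
t 16.33 tcp [ 0.4974 -0.0057  0.2342] F [ 0.3  1.  -2.1]
```

```bash
python3 -m jog '0 0 -.003 0 0;0 0 -.003 0 0;0 0 -.003 0 0;0 0 0 0 0;0 0 0 0 0'
python3 -m jog '0 0 -.003 0 0;0 0 -.003 0 0;0 0 -.003 0 0;0 0 0 0 0;0 0 0 0 0'
python3 -m jog '0 0 -.004 0 0;0 0 -.004 0 0;0 0 -.004 0 0;0 0 0 0 0;0 0 0 0 0'
python3 -c '
from h import *
i=spur();np.savez("w10.npz",i=i);g=cv2.cvtColor(i,cv2.COLOR_RGB2GRAY)
for r in(10,20,24,30,40,50,60):print(r,g[r,290:400:4])'
```

```text
t: 16.75
tool_pos: [0.4884, -0.0046, 0.2347]
orientation: [2.328, 2.109, 0.0]
force: [-0.2, 0.0, -2.6]
opening: 0.0231
gripper_force: 60.0
t: 17.17
tool_pos: [0.4795, -0.0038, 0.2347]
orientation: [2.328, 2.109, 0.0]
force: [0.4, 0.0, -2.1]
opening: 0.0232
gripper_force: 60.0
t: 17.58
tool_pos: [0.4675, -0.0026, 0.2347]
orientation: [2.328, 2.109, 0.0]
force: [0.0, -0.3, -2.7]
opening: 0.0234
gripper_force: 60.0
rows 14 34 L 96.0 spur tool [0.1128 0.0012 0.0684] world [0.48   0.1095 0.1663]
t 17.63 tcp [ 0.4677 -0.0026  0.2347] F [-0.6  0.6 -1.9]
10 [109 110 122 135 133 117 114 122 127 124 125 130 135 130 129 126 127  98
 111 112  99 109 119 113 112 125 136 134]
20 [ 90  91  92  89  87  89  90  86  88  92  89  90  91  90  77 118 109 126
 148 144 113 146 164 149 131 127 138 132]
24 [ 90  90  92  89  90  89  91  91  88  90  86  87  85  87  76 115 103 141
 162 145 118 149 167 146 131 129 139 136]
30 [ 74  74  73  72  72  74  75  72  68  72  73  72  71  70 118 117  99 145
 157 118 124 145 146 128 132 129 139 130]
40 [104 111 112 114 116 120 121 115 111 122 134 129 139 137 128 123  95 111
  99 108 129 142 126 135 138 138 138 131]
50 [111 115 116 116 122 120 114 110 119 117 131 133 139 132 129 132 133  87
  92 103 111 137 142 138 133 141 139 134]
60 [115 109 112 116 118 111 114 118 126 130 132 131 135 135 139 139 134 124
 128 127 135 138 134 136 135 141 136 131]
```

```bash
python3 -m jog '0 0 -.01 0 0;0 0 -.01 0 0;0 -.0164 -.0029 0 0;0 -.0164 -.0029 0 0;0 -.0164 -.0029 0 0;0 -.0164 -.0029 0 0;0 0 0 .03 0;0 0 0 .03 0;0 0 0 .03 0;0 0 0 0 0'
python3 -m jog '0 0 0 .008 0;0 0 0 .008 0;0 0 0 .004 0;0 0 0 .004 0;0 0 0 0 0'
python3 -m jog '0 0 0 .004 0;0 0 0 .004 0;0 0 0 .004 0;0 0 0 .003 0;0 0 0 0 0;0 0 0 0 0'
```

```text
t: 18.47
tool_pos: [0.4262, -0.064, 0.1389]
orientation: [-2.323, -2.104, 0.008]
force: [-2.6, 0.5, -3.3]
opening: 0.0234
gripper_force: 60.0
t: 18.88
tool_pos: [0.4318, -0.0642, 0.1226]
orientation: [2.326, 2.108, 0.006]
force: [0.0, 6.2, 8.9]
opening: 0.0235
gripper_force: 60.0
t: 19.38
tool_pos: [0.4325, -0.0641, 0.1084]
orientation: [2.325, 2.108, 0.008]
force: [0.4, 8.4, 7.5]
opening: 0.0235
gripper_force: 60.0
```

```bash
python3 -m jog '0 0 0 .004 0;0 0 0 .004 0;0 0 0 .003 0;0 0 0 .002 0;0 0 0 0 0;0 0 0 0 0' 20
python3 -c 'from h import *;spur()'
python3 -m jog '0 0 0 .002 0;0 0 0 0 0;0 0 0 0 0' 8
python3 -c 'from h import *;spur()'
```

```text
t: 19.88
tool_pos: [0.4326, -0.0658, 0.0974]
orientation: [2.324, 2.107, 0.003]
force: [-12.8, 1.6, 36.6]
opening: 0.024
gripper_force: 20.1
rows 18 36 L 96.0 spur tool [0.1115 0.0014 0.068 ] world [0.4452 0.0448 0.0292]
t 19.93 tcp [ 0.4326 -0.0658  0.0974] F [-12.5   1.6  35.7]
t: 20.18
tool_pos: [0.4326, -0.0658, 0.094]
orientation: [2.324, 2.106, 0.004]
force: [-4.3, 0.6, 16.7]
opening: 0.0237
gripper_force: 8.0
rows 16 34 L 98.0 spur tool [0.1116 0.0014 0.0652] world [0.4452 0.045  0.0286]
t 20.23 tcp [ 0.4325 -0.0658  0.094 ] F [-3.9 -0.6 17.9]
```

```bash
python3 -m jog '0.3 0 0 0 0;0.4 0 0 0 0;0.6 0 0 0 0;0.9 0 0 0 0;0.9 0 0 0 0;0.9 0 0 0 0;0.9 0 0 0 0;0.9 0 0 0 0' 
python3 -c '
from h import *
i=spur();np.savez("w11.npz",i=i);g=cv2.cvtColor(i,cv2.COLOR_RGB2GRAY)
for r in(26,34,40,44):print(r,g[r,240:370:4])
print(g[0:80:2,280])'
```

```text
t: 20.9
tool_pos: [0.4297, -0.0648, 0.0905]
orientation: [-2.328, -2.109, 0.0]
force: [0.0, -0.7, -0.2]
opening: 0.0699
gripper_force: 0.0
rows 17 35 L 107.0 spur tool [0.1083 0.0014 0.0527] world [0.4418 0.0429 0.0378]
t 20.95 tcp [ 0.4298 -0.0648  0.0905] F [0.6 0.6 0.7]
26 [155 159 146 144 141 103 110 102  79  84  81  82  81  81  82  81  78  81
  81  86  83  79  84  81  84  82  75 107 110 106  95  74 113]
34 [141 145 144 144  85 104 106  81  63  56  58  56  57  58  57  59  62  59
  62  58  57  60  60  61  59  73 109 107 104 103  98  77 112]
40 [144 149 150 149  82 105 106  85 112 113 110 111 112 107 105 116 116 117
 111 113 112 104 103 107 108 108 113 111 107 104 100  75 112]
44 [150 147 148 146  82 104 107  87 118 112 110 114 115 113 112 115 117 115
 112 111 108 106 105 106 107 114 113 112 105 104 103  72 117]
[108 110 110 112 108 109 106 111  81  72  80  83  85  81  80  70  63  58
  96 111 110 109 110 112 109 107 109 108 109 106 113 108 111 113 114 115
 113 113 112 111]
```

```bash
python3 -m jog '0.9 0 0 -.01 0;0.9 0 0 -.03 0;0.9 0 0 -.035 0;0.9 0 0 -.035 0;0.9 0 0 -.035 0;0.9 0 0 -.035 0;0.9 0 0 -.035 0;0.9 0 0 -.035 0;0.9 0 0 0 0;0.9 0 0 0 0'
python3 - <<'E'
from h import *
np.set_printoptions(precision=4,suppress=True)
i,K,P=cam("wrist");np.savez("w12.npz",i=i,K=K,P=P);s=st();print(s["t"],s["tool_pos"],s["force"])
# predicted pixels if flat at yaw of the tool, grasp x=40
hsv=cv2.cvtColor(i,cv2.COLOR_RGB2HSV);g=cv2.cvtColor(i,cv2.COLOR_RGB2GRAY)
M=T(s);f=M[:3,0]
root=np.array([.4415,.043,.016])
for n,X in(("root",root),("tip",root+.04*M[:3,1]),("mid",root-.15*f)):print(n,proj(K,P,X))
d=((g<95)&(hsv[:,:,1]<60)).astype(np.uint8); n,l,stt,c=cv2.connectedComponentsWithStats(d)
for k in range(1,n):
    if stt[k,4]>120: print("dark",stt[k],c[k].round(1))
o=((hsv[:,:,0]>8)&(hsv[:,:,0]<20)&(hsv[:,:,1]>140)&(hsv[:,:,2]>130)).astype(np.uint8); n,l,stt,c=cv2.connectedComponentsWithStats(o)
for k in range(1,n):
    if stt[k,4]>200: print("cork",stt[k],c[k].round(1))
E
```

```text
t: 21.78
tool_pos: [0.4307, -0.065, 0.3441]
orientation: [2.324, 2.106, 0.005]
force: [-0.2, 0.5, -0.7]
opening: 0.0838
gripper_force: 0.0
21.8333 [ 0.43   -0.0648  0.3417] [0.0035 0.3803 0.2014]
root [253.9007  80.3122]
tip [284.3723  80.2997]
mid [254.1851 190.1326]
dark [ 436    0   76  120 2466] [463.2  41. ]
dark [   30    17   163   215 12721] [105.5 123.3]
dark [ 399   56   31  100 1416] [414.1 105.5]
dark [375  60  30  81 586] [389.8 102.8]
dark [  0  62  46 147 620] [ 21.3 132. ]
dark [253  74  34  71 304] [265.2  96.4]
dark [438 135  21  73 544] [447.6 169.4]
dark [    0   225   512   159 32271] [231.4 319.6]
cork [415 271  20  58 275] [428.1 301.3]
cork [ 207  343  305   29 6899] [369.1 358.9]
```

Run:
```python
from h import *
np.set_printoptions(precision=4,suppress=True)
a=np.load("top0.npz");j,K,P=cam("top")
n0=a["i"].astype(int);n1=j.astype(int)
for r in range(162,210,6):
    print(r); print(n0[r,132:185:4].tolist());print(n1[r,132:185:4].tolist())
# predicted position of eye if door at stop
fx=np.array([.098,.995,0]);C=np.array([.5497,.3364,0]);H=C-.108*fx
for nm,o,z in(("pin",.115,.208),("pin60",.112,.218),("tip150",.136,.243),("eye",.135,.178)):print(nm,proj(K,P,H-o*fx+[0,0,z]))
w=np.load("w12.npz");g=cv2.cvtColor(w["i"],cv2.COLOR_RGB2GRAY);print("handle cols")
for r in range(75,215,10):print(r,g[r,236:276:2])
```

```text
162
[[46, 85, 143], [30, 58, 98], [33, 61, 106], [32, 61, 106], [12, 28, 49], [52, 54, 56], [47, 47, 46], [62, 62, 60], [97, 96, 92], [132, 114, 93], [144, 123, 103], [139, 120, 98], [137, 116, 94], [137, 117, 95]]
[[44, 84, 142], [31, 57, 99], [57, 58, 57], [61, 61, 58], [16, 32, 54], [58, 58, 56], [46, 47, 45], [61, 61, 60], [96, 95, 91], [131, 113, 92], [143, 123, 103], [138, 119, 97], [136, 116, 93], [135, 115, 93]]
168
[[44, 82, 139], [21, 41, 71], [33, 62, 106], [26, 47, 81], [65, 63, 60], [60, 59, 57], [36, 37, 37], [88, 73, 61], [87, 73, 60], [93, 79, 65], [95, 82, 68], [100, 86, 71], [101, 87, 73], [96, 82, 69]]
[[44, 81, 138], [22, 41, 71], [135, 76, 52], [83, 77, 69], [61, 60, 56], [30, 51, 84], [28, 54, 91], [29, 54, 91], [26, 53, 90], [26, 52, 89], [28, 54, 91], [28, 53, 91], [28, 54, 92], [40, 75, 127]]
174
[[45, 84, 143], [16, 29, 50], [34, 63, 107], [16, 31, 54], [16, 28, 49], [14, 28, 50], [31, 32, 33], [111, 90, 71], [109, 90, 70], [115, 93, 70], [114, 93, 69], [121, 98, 75], [120, 97, 73], [121, 97, 74]]
[[44, 83, 141], [10, 27, 49], [149, 140, 126], [151, 141, 127
[... 2927 characters left out ...]
 98]
135 [149 151 148 148 145 147 140 143 144  81  82  77 116 115 113 111 104 103
 103 104]
145 [147 144 145 145 136 136 129 107 114 126 142 139 130 115 105 113 111 109
 102  98]
155 [146 142 105 104 102 101 108 167 186 190 185 178 175 160  94 115 111 112
 114 106]
165 [146 150 131 106 102 100 113 157 165 182 180 183 181 169 106 113 116 112
 115 112]
175 [144 147 140 138 137 131 124 168 176 166 181 175 175 179 129 103 109 110
 114 114]
185 [148 141 134 137 135 137 135 182 195 187 177 165 168 173 133 103 102 103
  95 109]
195 [148 141 141 142 140 134 127 159 179 179 178 171 175 168 124 110 112 110
 106 105]
205 [154 144 139 145 142 140 134 175 183 179 193 191 175 155 112 112 111 117
 111 104]
```

```bash
python3 -c '
from h import *
print(robot.close_job(), st()["t"])'
```

```text
the job is handed in; nothing more can be done
the job is handed in; nothing more can be done
```

The job is handed in, but the hand-in returned no verdict. The door was pressed down to its stop and stayed down after the spur came out, though I couldn't measure its exact angle. The rod is released on the bench, apparently flat, about 29 cm (spur) and over 40 cm (handle) from the furnace's centre.

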